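# Line up the cast beakers by size on the ware board

### The job

Set the four red clay beakers upright on the four plaster discs of the ware board, one in the middle of each disc, in order of size: the smallest next to the blue tile, the tallest at the other end. They are unfired and fragile, so set them down gently and do not tip any over. Leave the green vase where it stands.

Things in the scene. Friction and masses are not known exactly. Their poses are not given: they have to be found in the camera images.
- beaker_60: loose straight-sided open beaker of red-brown unglazed clay, 40 mm outer diameter, 60 mm high, 4 mm wall, 40 to 250 g, standing upright on the table; the four beakers differ only in size. Origin: centre of the underside, z up; round, so its yaw means nothing
- beaker_78: loose straight-sided open beaker of red-brown unglazed clay, 46 mm outer diameter, 78 mm high, 4 mm wall, 40 to 250 g, standing upright on the table; the four beakers differ only in size. Origin: centre of the underside, z up; round, so its yaw means nothing
- beaker_96: loose straight-sided open beaker of red-brown unglazed clay, 52 mm outer diameter, 96 mm high, 4 mm wall, 40 to 250 g, standing upright on the table; the four beakers differ only in size. Origin: centre of the underside, z up; round, so its yaw means nothing
- beaker_114: loose straight-sided open beaker of red-brown unglazed clay, 58 mm outer diameter, 114 mm high, 4 mm wall, 40 to 250 g, standing upright on the table; the four beakers differ only in size. Origin: centre of the underside, z up; round, so its yaw means nothing
- bat_a: fixed white plaster disc with a thin grey ring on top, 76 mm diameter, 6 mm thick, lying on the fixed light-wood ware board (110 x 560 mm, 24 mm high); the first of a straight row of four at 105 mm spacing, a to d going from the robot's right (-y) to its left (+y). Origin: centre of the underside (the disc's top, where a beaker stands, is 6 mm higher, 30 mm above the table); its own y axis runs along the row from a to d, x across the board away from the robot, z up
- bat_b: fixed white plaster disc with a thin grey ring on top, 76 mm diameter, 6 mm thick, lying on the fixed light-wood ware board (110 x 560 mm, 24 mm high); the second of a straight row of four at 105 mm spacing, a to d going from the robot's right (-y) to its left (+y). Origin: centre of the underside (the disc's top, where a beaker stands, is 6 mm higher, 30 mm above the table); its own y axis runs along the row from a to d, x across the board away from the robot, z up
- bat_c: fixed white plaster disc with a thin grey ring on top, 76 mm diameter, 6 mm thick, lying on the fixed light-wood ware board (110 x 560 mm, 24 mm high); the third of a straight row of four at 105 mm spacing, a to d going from the robot's right (-y) to its left (+y). Origin: centre of the underside (the disc's top, where a beaker stands, is 6 mm higher, 30 mm above the table); its own y axis runs along the row from a to d, x across the board away from the robot, z up
- bat_d: fixed white plaster disc with a thin grey ring on top, 76 mm diameter, 6 mm thick, lying on the fixed light-wood ware board (110 x 560 mm, 24 mm high); the fourth of a straight row of four at 105 mm spacing, a to d going from the robot's right (-y) to its left (+y). Origin: centre of the underside (the disc's top, where a beaker stands, is 6 mm higher, 30 mm above the table); its own y axis runs along the row from a to d, x across the board away from the robot, z up
- blue_tile: fixed flat blue tile, 70 x 45 mm, 12 mm thick, lying on one end of the ware board, 87.5 mm beyond the centre of the end disc (a or d, it changes from start to start; a white tile of the same size lies at the other end). Origin: centre of the underside, z up
- vase: loose green glazed vase with a belly and a narrow neck, 54 mm greatest diameter, 100 mm high, standing among the beakers; not part of the set, to be left alone. Origin: centre of the underside, z up
Mind the look-alikes: they are no part of the job. What is shaped like the beaker_78 but purple is not meant.

How it is judged (in metres and radians):
At the end, for the whole second after the job is handed in: Each beaker stands upright (within 0.1 rad) and at rest on its disc, centre within 12 mm of the disc's centre, its underside on the disc's top (origin 2 to 12 mm above the disc's origin); the order from the blue tile outward is 60, 78, 96, 114 mm high; the beakers are released (((horizontal distance between blue_tile and bat_a below 0.15 m and horizontal distance between beaker_60 and bat_a below 0.012 m and z of beaker_60 in the frame of bat_a between 0.002 and 0.012 m and horizontal distance between beaker_78 and bat_b below 0.012 m and z of beaker_78 in the frame of bat_b between 0.002 and 0.012 m and horizontal distance between beaker_96 and bat_c below 0.012 m and z of beaker_96 in the frame of bat_c between 0.002 and 0.012 m and horizontal distance between beaker_114 and bat_d below 0.012 m and z of beaker_114 in the frame of bat_d between 0.002 and 0.012 m) or (horizontal distance between blue_tile and bat_d below 0.15 m and horizontal distance between beaker_60 and bat_d below 0.012 m and z of beaker_60 in the frame of bat_d between 0.002 and 0.012 m and horizontal distance between beaker_78 and bat_c below 0.012 m and z of beaker_78 in the frame of bat_c between 0.002 and 0.012 m and horizontal distance between beaker_96 and bat_b below 0.012 m and z of beaker_96 in the frame of bat_b between 0.002 and 0.012 m and horizontal distance between beaker_114 and bat_a below 0.012 m and z of beaker_114 in the frame of bat_a between 0.002 and 0.012 m)) and angle between each of beaker_60, beaker_78, beaker_96, beaker_114's own z axis and vertical below 0.1 rad and linear speed of each of beaker_60, beaker_78, beaker_96, beaker_114 below 0.02 m/s); the robot touches nothing.
It fails at once if a beaker is tipped over (leans more than 0.6 rad) (angle between any of beaker_60, beaker_78, beaker_96, beaker_114's own z axis and vertical above 0.6 rad).
It fails at once if a beaker is dropped or banged onto a disc (more than 50 N) (contact force between any of beaker_60, beaker_78, beaker_96, beaker_114 and bat_a above 50 N or contact force between any of beaker_60, beaker_78, beaker_96, beaker_114 and bat_b above 50 N or contact force between any of beaker_60, beaker_78, beaker_96, beaker_114 and bat_c above 50 N or contact force between any of beaker_60, beaker_78, beaker_96, beaker_114 and bat_d above 50 N).
It fails at once if the green vase is moved more than 30 mm (distance of vase from where it was at the start of the episode above 0.03 m).
It also fails if it takes over 88 s, if anything falls off the work surface, if the arm or the gripper's body presses on something with over 40 N, if the wrist force passes 120 N, or if a joint passes its speed limit or range.

### The arm

A 6-joint arm with a two-finger parallel gripper is mounted at the origin on the work surface. World frame = base frame: x ahead of the robot, y to its left, z up, the work surface at z = 0. Lengths are in mm, angles in rad, forces in N, time in s.
With the tool pointing down it reaches from about 350 to 975 mm from the base axis. Payload 4.9 kg.
Tool frame: the origin (TCP) lies on the front face of the gripper's body, between the roots of the fingers; the fingertips stand 73 mm ahead of it and the grasp point (between the pads) lies 54 mm ahead of it; y points along the fingers, x is the direction in which the jaws open and shut, and the axes are right-handed (so a half turn about y gives the same grasp; the last joint's range is limited). The gripper opens to 85 mm and grips with 20 to 120 N. Pads are 22 mm wide; open, the fingers measure 114 mm over their backs; the gripper's body (76 mm by 85 mm) begins 54 mm behind the grasp point. The pads swing forward as they close: fully open they stand 13 mm farther back than shut.
Start: joints at [1.161, 0.053, 1.613, -0, 1.476, -0.119], TCP at [179.189, 598.743, 303.904] pointing down, gripper open.
Joint ranges: [-3.01, 3.01], [-1.01, 2.22], [0.06, 2.58], [-1.02, 4.17], [0.09, 2.62], [-3.14, 3.14]. Speed limits (rad/s): [2.57, 2.57, 3.14, 3.14, 3.14, 3.14].

### API

Orientations are given as a 3x3 rotation matrix whose columns are the frame's x, y, z axes.
In Python, from station import bot gives the robot as it stands.
- The arm moves only by the shell command python3 -m inch 'ROWS' [FORCE]. ROWS is JSON, a list of rows, each a list of 3 entries, a list of its own where there are three numbers: the shift along the tool's x, y, z as a fraction of full scale, then the turn, a rotation vector about the tool's x, y, z as a fraction of full scale, then the closure, from 0 (fully open) to 1 (shut). In form: [[[x, y, z], [ax, ay, az], grip], ...]. A call has 1 to 10 rows; each row shifts and turns the commanded pose from where the row before left it, along the tool's axes as they then stand; what a row does not reach is not made up. Full scale, the value 1, is 0.025 m for a shift and 4 degrees for a turn. A row lasts 1/10 s, in which the tool goes at most 50 mm and 8.59 degrees, less where a joint would pass 70% of its speed; a pose out of reach is approached as far as the arm can. A call with a number of a shift or a turn outside -1 to 1 is refused whole. A call with a gripper value outside its range is refused whole. The fingers move at their own pace and stop on an object; FORCE is the grip in N (left out, the last holds). Time passes only in rows, so rows that do not move let the fingers close. It gives the time, the measured TCP pose, the force and the opening at its end, in the units of the state.
- bot.observe(): the state, without advancing time (a new reading comes with each control period).
- bot.grab_frame(name): name is "scene" or "side" or "wrist"; returns the picture (400x640x3 uint8, red, green, blue); there is no depth.
- bot.calibration(name): a dict with "fx", "fy", "cx", "cy" (pixels), "rvec" (rotation vector, rad) and "tvec" (3), from world to camera coordinates, as OpenCV has them. Camera axes: x right, y down, z forward; pixel columns grow to the right and rows downward; lengths in mm; the calibration is good to about 2 mm. A picture is of the moment at which its call begins: read the wrist's pose just before it. calibration takes no time and is no camera call; for the wrist camera it gives the pose at the moment of the call.
- bot.finish_job(): hands the job in, once; it reports no verdict.
The state is a dict: "time": time; "joint_pos": joint angles; "joint_velocities": joint speeds; "joint_torque": joint torques, N m; "tcp_pos": TCP position; "tool_rot": TCP orientation; "force": force on the tool from outside, world axes, zero at the start; "torque": the same for the moment, N m; "opening": finger opening in mm.
Only numpy, scipy, OpenCV 4.12 (cv2) and the standard library are available. Lean on these libraries where they do the work, as an engineer would, in place of code of your own. Each camera call takes 0.05 s, during which the arm holds its last target.

## Working session

There is one attempt and no reset: what is moved stays moved. The work goes in short steps, Python scripts to look and compute and a shell command to move; the robot and the scene stay as the last step left them, time stands still between calls to the robot, and variables do not carry over. Pictures are saved under pics/ and viewed, and the job is handed in when it is done.

```bash
ls; mkdir -p pics
python3 - <<'E'
from station import bot
import cv2
s=bot.observe(); print({k:(v if not hasattr(v,'round') else v) for k,v in s.items()})
for n in ["scene","side","wrist"]:
    print(n,bot.calibration(n))
    im=bot.grab_frame(n); cv2.imwrite(f"pics/{n}0.png",im[:,:,::-1])
E
```

```text
pics
{'time': 0.0, 'joint_pos': array([ 1.16099039e+00,  5.33668327e-02,  1.61426562e+00,  1.17306000e-05,
        1.47599002e+00, -1.18992239e-01]), 'joint_velocities': array([ 0.00081475, -0.00160791, -0.0004298 ,  0.0003279 ,  0.00109312,
       -0.00098664]), 'joint_torque': array([-3.49111478e-04, -3.93687344e+01, -3.70175672e+01, -1.06114921e-04,
        7.14318754e-03, -2.58728761e-05]), 'tcp_pos': array([179.01483207, 598.33268235, 302.67363224]), 'tool_rot': array([[ 2.86732098e-01, -8.19451061e-04, -9.58010455e-01],
       [ 9.58008689e-01, -1.85708557e-03,  2.86733158e-01],
       [-2.01407118e-03, -9.99997940e-01,  2.52555196e-04]]), 'force': array([ 0.23066186, -0.01358108,  0.82973929]), 'torque': array([ 0.02448585, -0.00870997, -0.06288557]), 'opening': 85.44557175232164}
scene {'fx': 463.5110757811732, 'fy': 463.5110757811732, 'cx': 316.14876741480026, 'cy': 194.34298457351923, 'rvec': array([ 1.60525072,  2.05093507, -0.74949576]), 'tvec': array([ 198.06025896, -390.58275046, 1267.88428279])}
side {'fx': 393.75440149230934, 'fy': 393.75440149230934, 'cx': 318.5610442046495, 'cy': 204.38454701638852, 'rvec': array([ 0.40371404, -2.67181319,  1.32062008]), 'tvec': array([524.35756978, 166.18811613, 718.84365852])}
wrist {'fx': 294.90408659126086, 'fy': 294.90408659126086, 'cx': 322.77268681896646, 'cy': 200.0689571598566, 'rvec': array([-2.30794933, -1.71767425, -0.26810759]), 'tvec': array([-623.42220745,  -38.98588276,  380.37291775])}
```

View pics/scene0.png

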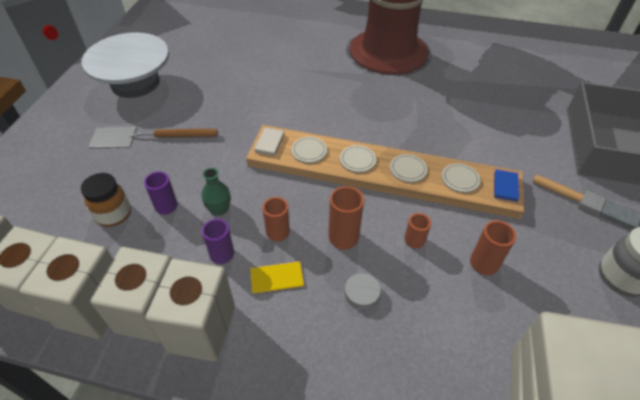

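View pics/side0.png

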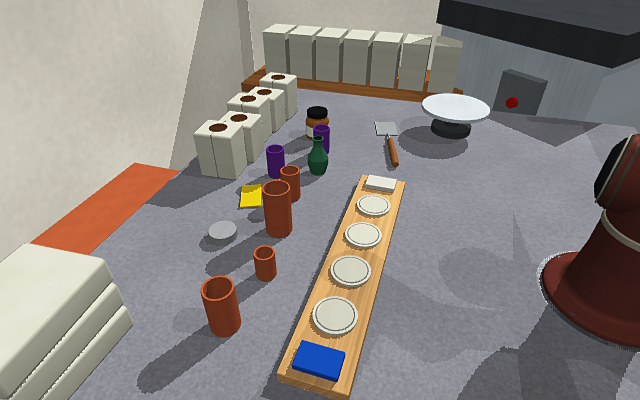

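View pics/wrist0.png

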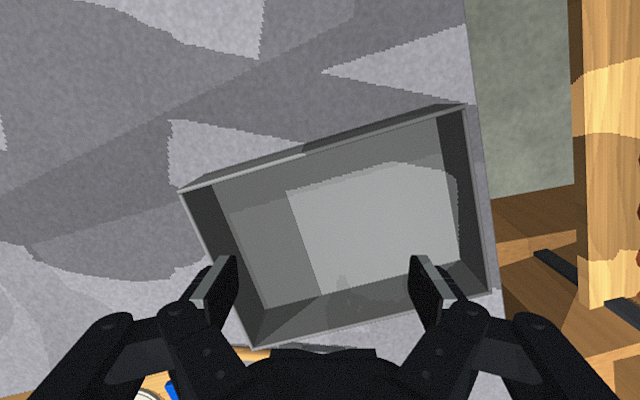

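Run:
```python
import cv2
a=cv2.imread("pics/scene0.png"); b=cv2.imread("pics/side0.png")
cv2.imwrite("pics/c1.png",cv2.resize(a[120:300,140:540],(800,360),interpolation=cv2.INTER_CUBIC))
cv2.imwrite("pics/c2.png",cv2.resize(b[110:390,190:430],(514,600),interpolation=cv2.INTER_CUBIC))
```

```text
(no output)
```

View pics/c1.png

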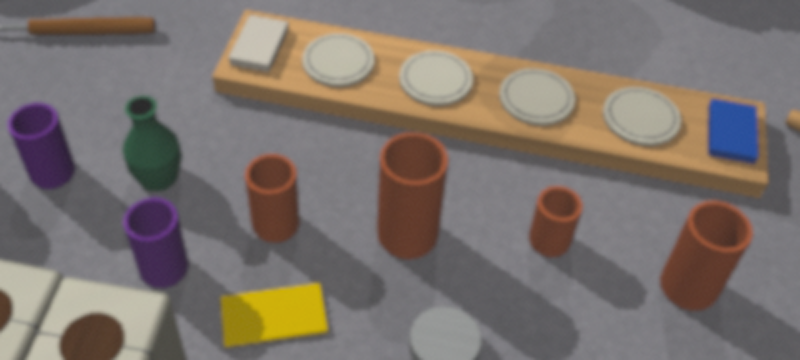

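View pics/c2.png

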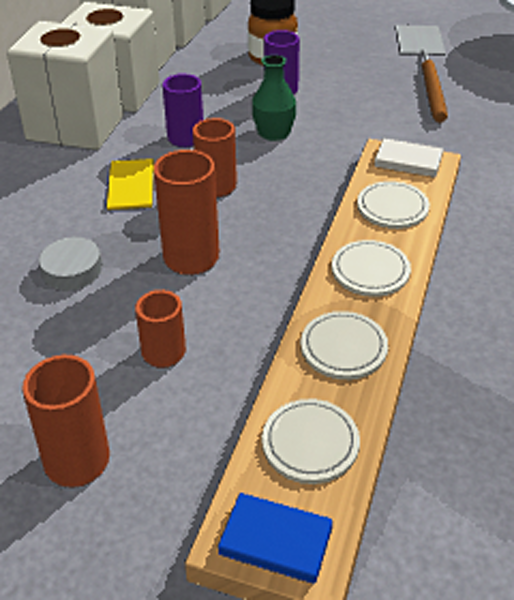

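```bash
cat > h.py <<'E'
import numpy as np, cv2
from scipy.optimize import minimize, least_squares
def P(cal,X):
    K=np.array([[cal['fx'],0,cal['cx']],[0,cal['fy'],cal['cy']],[0,0,1.]])
    return cv2.projectPoints(np.asarray(X,float).reshape(-1,1,3),cal['rvec'],cal['tvec'],K,None)[0].reshape(-1,2)
def ray(cal,uv,z):
    R=cv2.Rodrigues(cal['rvec'])[0]; C=-R.T@cal['tvec']
    d=R.T@np.array([(uv[0]-cal['cx'])/cal['fx'],(uv[1]-cal['cy'])/cal['fy'],1])
    return C+d*(z-C[2])/d[2]
def cyl(x,y,d,h,z0=0):
    t=np.linspace(0,2*np.pi,48,endpoint=False)
    r=d/2
    return np.array([[x+r*np.cos(a),y+r*np.sin(a),z] for z in (z0,z0+h) for a in t])
def fit(cal,mask,xy,d,h,z0=0):
    "fit cylinder position to mask (bool) via soft silhouette bounds"
    S=4
    ys,xs=np.where(mask); o=np.array([xs.min()-20,ys.min()-20]); w,hh=np.ptp(xs)+40,np.ptp(ys)+40
    m=cv2.resize(mask[o[1]:o[1]+hh,o[0]:o[0]+w].astype(np.uint8),None,fx=S,fy=S,interpolation=cv2.INTER_NEAREST)
    def f(p):
        q=(P(cal,cyl(p[0],p[1],d,h,z0))-o+.5)*S
        im=np.zeros_like(m); cv2.fillConvexPoly(im,cv2.convexHull(np.round(q*16).astype(np.int32)),1,shift=4)
        return 1-(im&m).sum()/max(1,(im|m).sum())
    r=minimize(f,xy,method='Nelder-Mead',options=dict(initial_simplex=np.array([xy,[xy[0]+8,xy[1]],[xy[0],xy[1]+8]]),xatol=.05,fatol=1e-5))
    return r.x,1-r.fun
def redmask(im):
    hsv=cv2.cvtColor(im,cv2.COLOR_BGR2HSV); H,Sa,V=cv2.split(hsv)
    return ((H<13)|(H>172))&(Sa>110)&(V>40)
SZ={60:40,78:46,96:52,114:58}
E
python3 - <<'E'
from h import *
from station import bot
seed={'scene':{78:(276,218),114:(345,218),60:(417,230),96:(492,247)},'side':{78:(290,183),114:(278,210),60:(264,263),96:(221,306)}}
for n in ('scene','side'):
    im=cv2.imread(f'pics/{n}0.png'); cal=bot.calibration(n)
    m=redmask(im).astype(np.uint8)
    k,l,st,c=cv2.connectedComponentsWithStats(m)
    for h,uv in seed[n].items():
        lab=l[uv[1],uv[0]]
        print(n,h,lab,st[lab])
        if lab==0: continue
        g=ray(cal,uv,h/2)[:2]
        print('   ',fit(cal,l==lab,g,SZ[h],h))
    # discs: pixel ring centres by eye
    px={'scene':[(309,149.5),(358,158),(408.5,168),(461,178)],'side':[(373.2,204.5),(363,234.5),(350.5,270),(335,315)]}[n]
    for u in px: print('disc',ray(cal,u,30))
E
```

```text
scene 78 110 [263 197  25  44 879]
    (array([ 649.33873016, -119.6660153 ]), np.float64(0.8223938223938224))
scene 114 109 [ 330  186   34   63 1732]
    (array([631.72949011,   3.41472316]), np.float64(0.8835889423843383))
scene 60 113 [406 214  25  34 621]
    (array([606.35813253, 134.70726189]), np.float64(0.8006446414182111))
scene 96 114 [ 471  221   45   53 1535]
    (array([627.32635957, 260.33350388]), np.float64(0.870290959350746))
disc [ 453.5262185  -108.03462307   30.        ]
disc [453.26298673  -3.29619885  30.        ]
disc [456.4908607  101.57117881  30.        ]
disc [458.63163509 206.47232545  30.        ]
side 78 41 [ 262  165   38   73 1976]
    (array([ 657.64822177, -115.87542016]), np.float64(0.33930189681572454))
side 114 41 [ 262  165   38   73 1976]
    (array([639.41720602,   2.33627962]), np.float64(0.7396775583041043))
side 60 48 [253 245  24  37 692]
    (array([614.13489185, 133.48626604]), np.float64(0.9228201919065498))
side 96 51 [ 201  275   40   62 1853]
    (array([634.53383422, 260.03791506]), np.float64(0.9460521272518206))
disc [ 452.68111897 -105.42059896   30.        ]
disc [453.3446222    0.71907613  30.        ]
disc [454.75010391 104.12121091  30.        ]
disc [455.63975373 209.40130569  30.        ]
```

Run:
```python
from h import *
from station import bot
T={78:(653,-118),114:(636,3),60:(611,134),96:(631,260)}
outs=[]
for n,(y0,y1,x0,x1) in (('scene',(120,300,240,540)),('side',(110,390,180,430))):
    im=cv2.imread(f'pics/{n}0.png'); cal=bot.calibration(n); m=redmask(im)
    S=2.6 if n=='scene' else 2.1
    for k,base in enumerate((im,)):
        v=cv2.resize(base[y0:y1,x0:x1],None,fx=S,fy=S,interpolation=cv2.INTER_CUBIC)
        for h,p in T.items():
            for z in (0,h):
                q=((P(cal,cyl(p[0],p[1],SZ[h],z))[48:]-[x0,y0]+.5)*S); cv2.polylines(v,[np.round(q*16).astype(np.int32)],True,(0,255,255),1,shift=4)
        for i in range(4):
            q=((P(cal,cyl(454+i*.8,-107+105*i,76,0,30))[48:]-[x0,y0]+.5)*S); cv2.polylines(v,[np.round(q*16).astype(np.int32)],True,(0,255,255),1,shift=4)
        cv2.imwrite(f'pics/o_{n}.png',v)
```

```text
(no output)
```

View pics/o_scene.png

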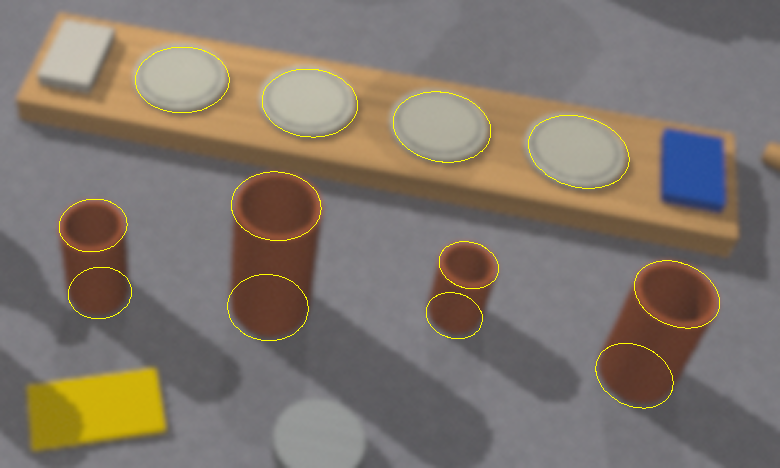

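View pics/o_side.png

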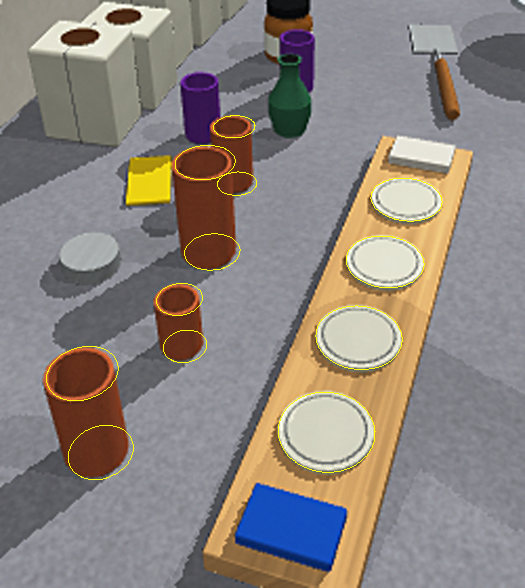

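Run:
```python
from h import *
from station import bot
s=bot.observe(); c=bot.calibration('wrist'); R=cv2.Rodrigues(c['rvec'])[0]
C=-R.T@c['tvec']; print('cam in tool',s['tool_rot'].T@(C-s['tcp_pos'])); print('cam axes in tool',(s['tool_rot'].T@R.T).round(3))
for n,u in (('scene',(216,209)),('side',(318,171))): print('vase',ray(bot.calibration(n),u,5))
from math import *
print(degrees(atan2(s['tool_rot'][1,0],s['tool_rot'][0,0])))
```

```text
cam in tool [ -0.31812842 -69.62189694  79.51165281]
cam axes in tool [[ 1.    -0.001 -0.001]
 [ 0.001 -0.308  0.951]
 [-0.001 -0.951 -0.308]]
vase [ 633.1777463  -249.29633708    5.        ]
vase [ 624.85668859 -239.78979029    5.        ]
73.3349024391774
```

Run:
```python
from math import *
th=73.3
for i in range(19):
    a=radians(th-4*i-2); dx,dy=432/19,-464/19
    print(i,round((dx*cos(a)+dy*sin(a))/25,2),round((-dx*sin(a)+dy*cos(a))/25,2))
```

```text
0 -0.63 -1.17
1 -0.55 -1.22
2 -0.46 -1.25
3 -0.38 -1.28
4 -0.29 -1.3
5 -0.19 -1.32
6 -0.1 -1.33
7 -0.01 -1.33
8 0.09 -1.33
9 0.18 -1.32
10 0.27 -1.31
11 0.36 -1.29
12 0.45 -1.26
13 0.54 -1.22
14 0.62 -1.18
15 0.7 -1.14
16 0.78 -1.08
17 0.85 -1.03
18 0.92 -0.97
```

```bash
python3 -m inch '[[[-0.4,0,-0.8],[0,1,0],0],[[-0.4,0,-0.9],[0,1,0],0],[[-0.35,0,-0.9],[0,1,0],0],[[-0.3,0,-0.95],[0,1,0],0],[[-0.2,0,-0.95],[0,1,0],0],[[-0.15,0,-1],[0,1,0],0],[[-0.1,0,-1],[0,1,0],0],[[0,0,-1],[0,1,0],0],[[0.05,0,-1],[0,1,0],0],[[0.15,0,-1],[0,1,0],0]]' 40
```

```text
time: 1.15
tcp_pos: [353.3, 423.6, 303.5]
tool_rot: [[0.837, -0.0, -0.547], [0.547, -0.0, 0.837], [-0.001, -1.0, -0.0]]
force: [-0.3, 0.3, 1.0]
opening: 85.4
```

```bash
python3 -m inch '[[[0.2,0,-1],[0,1,0],0],[[0.3,0,-1],[0,1,0],0],[[0.35,0,-0.95],[0,1,0],0],[[0.4,0,-0.9],[0,1,0],0],[[0.5,0,-0.9],[0,1,0],0],[[0.55,0,-0.85],[0,1,0],0],[[0.6,0,-0.8],[0,1,0],0],[[0.65,0,-0.75],[0,1,0],0],[[0.7,0,-0.7],[0,0.33,0],0],[[0,0,0],[0,0,0],0]]'
```

```text
time: 2.15
tcp_pos: [517.3, 264.7, 303.4]
tool_rot: [[1.0, -0.0, 0.003], [-0.003, -0.001, 1.0], [-0.0, -1.0, -0.001]]
force: [-0.6, 1.4, 0.4]
opening: 85.4
```

```bash
python3 -m inch '[[[0.75,0.6,-1],[0,0,0],0],[[0.75,0.6,-1],[0,0,0],0],[[0.75,0.6,-1],[0,0,0],0],[[0.75,0.6,-1],[0,0,0],0],[[0.75,0.6,-1],[0,0,0],0],[[0,0,-0.2],[0,0,0],0],[[0,0,0],[0,0,0],0]]'
cat > look.py <<'E'
import sys
from h import *
from station import bot
def look(n,f,scale=1.25):
    cal=bot.calibration(n); im=bot.grab_frame(n)[:,:,::-1].copy(); cv2.imwrite('pics/'+f+'_raw.png',im)
    return cal,im
E
python3 - <<'E'
from look import *
for n in('wrist','side','scene'):
    cal,im=look(n,'p1'+n); T={78:(653,-118),114:(636,3),60:(611,134),96:(631,260)}
    if n!='wrist': continue
    for h,p in T.items():
        for z in (0,h):
            q=P(cal,cyl(p[0],p[1],SZ[h],z))[48:]
            cv2.polylines(im,[np.round(q*16).astype(np.int32)],True,(0,255,255),1,shift=4)
    for i in range(4):
        q=P(cal,cyl(454+i*.8,-107+105*i,76,0,30))[48:]; cv2.polylines(im,[np.round(q*16).astype(np.int32)],True,(0,255,255),1,shift=4)
    cv2.imwrite('pics/p1.png',im)
E
```

```text
time: 2.85
tcp_pos: [609.2, 136.4, 228.2]
tool_rot: [[1.0, -0.002, 0.001], [-0.001, 0.0, 1.0], [-0.002, -1.0, 0.0]]
force: [0.3, 0.3, -0.7]
opening: 85.4
```

View pics/p1.png

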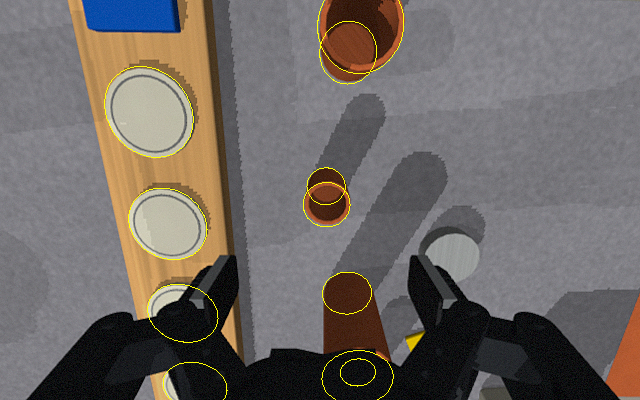

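View pics/p1side_raw.png

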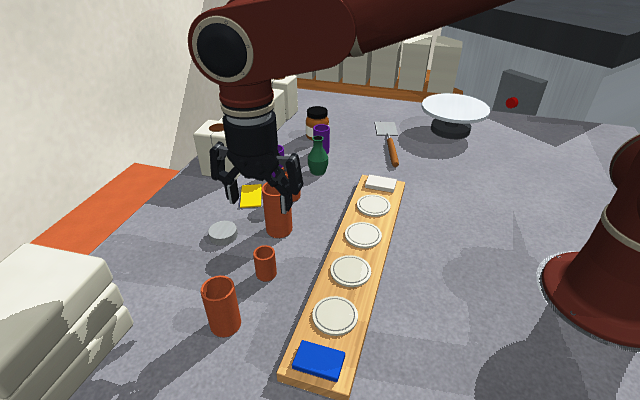

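```bash
python3 -m inch '[[[0.07,1,-0.1],[0,0,0],0],[[0,1,0],[0,0,0],0],[[0,1,0],[0,0,0],0],[[0,1,0],[0,0,0],0],[[0,0.8,0],[0,0,0],0],[[0,0.5,0],[0,0,0],0],[[0,0.3,0],[0,0,0],0],[[0,0,0],[0,0,0],0]]' 30
python3 - <<'E'
from look import *
look('side','p2s');look('wrist','p2w')
E
```

```text
time: 3.8
tcp_pos: [611.1, 134.5, 88.5]
tool_rot: [[1.0, -0.001, -0.001], [0.001, -0.0, 1.0], [-0.001, -1.0, -0.0]]
force: [-0.5, -0.1, 0.3]
opening: 85.3
```

View pics/p2s_raw.png

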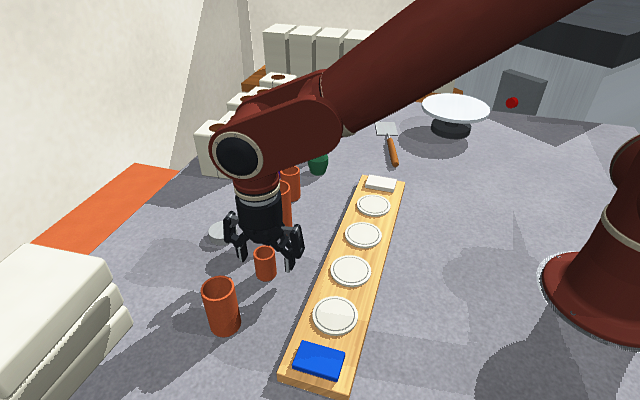

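View pics/p2w_raw.png

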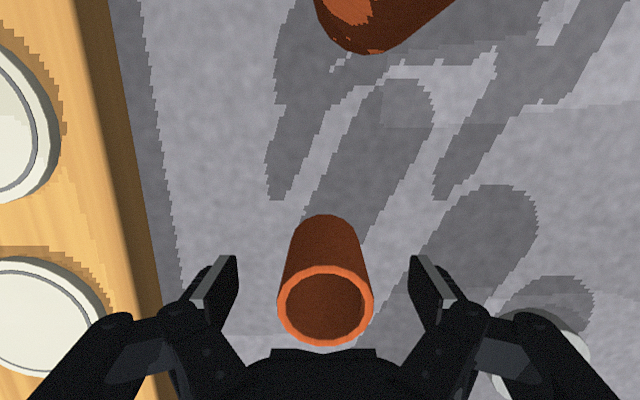

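```bash
python3 -m inch '[[[0,0,0],[0,0,0],1],[[0,0,0],[0,0,0],1],[[0,0,0],[0,0,0],1],[[0,0,0],[0,0,0],1],[[0,0,0],[0,0,0],1],[[0,0,0],[0,0,0],1]]' 30
```

```text
time: 4.5
tcp_pos: [612.0, 134.0, 89.7]
tool_rot: [[1.0, 0.001, -0.0], [0.0, 0.0, 1.0], [0.001, -1.0, 0.0]]
force: [-1.0, -0.1, 5.0]
opening: 39.9
```

```bash
python3 -m inch '[[[0,-0.5,0],[0,0,0],1],[[0,-1,0],[0,0,0],1],[[-0.3,-0.9,0],[0,0,0],1],[[-0.9,0,0.4],[0,0,0],1],[[-0.9,0,0.5],[0,0,0],1],[[-0.9,0,0.5],[0,0,0],1],[[-0.9,0,0.5],[0,0,0],1],[[-0.9,0,0.5],[0,0,0],1],[[-0.9,0,0.4],[0,0,0],1],[[-0.5,0,0.16],[0,0,0],1]]'
python3 -m inch '[[[0,0,0],[0,0,0],1],[[0,0,0],[0,0,0],1]]'
python3 - <<'E'
from look import *
look('side','p3s');
for n in ['wrist']:
    cal,im=look('wrist','p3w')
    for i in range(4):
        q=P(cal,cyl(454+i*.8,-107+105*i,76,0,30))[48:]; cv2.polylines(im,[np.round(q*16).astype(np.int32)],True,(0,255,255),1,shift=4)
    cv2.imwrite('pics/p3.png',im)
E
```

```text
time: 5.5
tcp_pos: [454.7, 208.5, 148.7]
tool_rot: [[1.0, -0.001, -0.001], [0.001, -0.0, 1.0], [-0.001, -1.0, -0.0]]
force: [0.4, -1.1, -1.2]
opening: 39.9
time: 5.7
tcp_pos: [457.0, 207.8, 149.3]
tool_rot: [[1.0, 0.001, -0.0], [0.0, -0.0, 1.0], [0.001, -1.0, -0.0]]
force: [0.2, -0.7, -0.2]
opening: 39.7
```

View pics/p3s_raw.png

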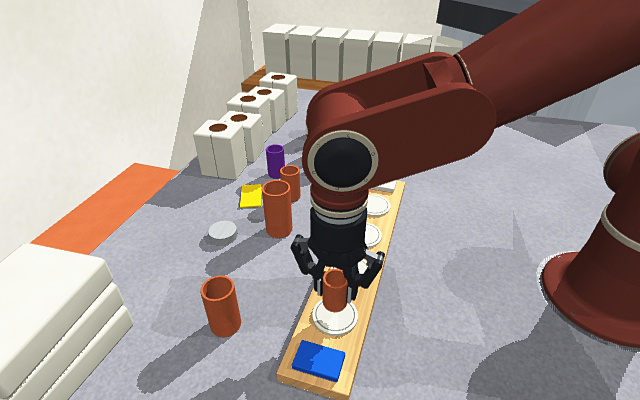

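View pics/p3.png

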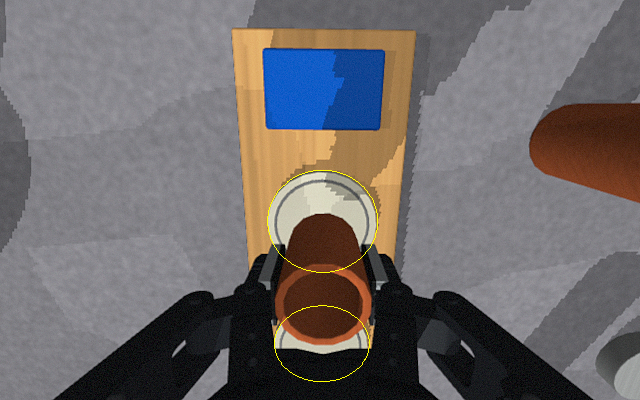

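```bash
python3 -m inch '[[[0,0.4,0],[0,0,0],1],[[0,0.3,0],[0,0,0],1],[[0,0.2,0],[0,0,0],1],[[0,0.1,0],[0,0,0],1],[[0,0.04,0],[0,0,0],1],[[0,0.04,0],[0,0,0],1],[[0,0,0],[0,0,0],1]]'
python3 -m inch '[[[0,0.04,0],[0,0,0],1],[[0,0,0],[0,0,0],1]]'
```

```text
time: 6.5
tcp_pos: [456.6, 208.0, 122.0]
tool_rot: [[1.0, 0.0, -0.0], [0.0, 0.0, 1.0], [0.0, -1.0, 0.0]]
force: [0.3, 0.1, -0.3]
opening: 39.8
time: 6.7
tcp_pos: [456.5, 208.0, 121.1]
tool_rot: [[1.0, 0.0, -0.0], [0.0, 0.0, 1.0], [0.0, -1.0, 0.0]]
force: [-0.5, 0.3, -0.8]
opening: 39.6
```

```bash
for i in 1; do python3 -m inch '[[[0,0.04,0],[0,0,0],1],[[0,0,0],[0,0,0],1]]'|grep -v rot; python3 -m inch '[[[0,0.04,0],[0,0,0],1],[[0,0,0],[0,0,0],1]]'|grep -v rot; done
```

```text
time: 6.9
tcp_pos: [456.4, 207.9, 119.8]
force: [0.1, -0.1, -0.5]
opening: 40.5
time: 7.1
tcp_pos: [456.6, 208.0, 119.7]
force: [-3.1, -0.5, 5.1]
opening: 40.1
```

```bash
python3 -m inch '[[[0,0,0],[0,0,0],0.4],[[0,0,0],[0,0,0],0.2],[[0,0,0],[0,0,0],0],[[0,0,0],[0,0,0],0],[[0,-0.4,0],[0,0,0],0],[[0,-1,0],[0,0,0],0],[[0,-1,0],[0,0,0],0],[[0,-1,0],[0,0,0],0],[[0,-1,0],[0,0,0],0],[[0,0,0],[0,0,0],0]]'
python3 - <<'E'
from look import *
look('side','p4s');
cal,im=look('wrist','p4w')
for z in(0,60):
    q=P(cal,cyl(456.4,208,40,0,30+z))[48:]; cv2.polylines(im,[np.round(q*16).astype(np.int32)],True,(0,255,255),1,shift=4)
cv2.imwrite('pics/p4.png',im)
E
```

```text
time: 8.1
tcp_pos: [458.6, 208.6, 234.2]
tool_rot: [[1.0, 0.009, -0.0], [0.0, 0.002, 1.0], [0.009, -1.0, 0.002]]
force: [1.3, 0.7, -0.3]
opening: 85.6
```

View pics/p4s_raw.png

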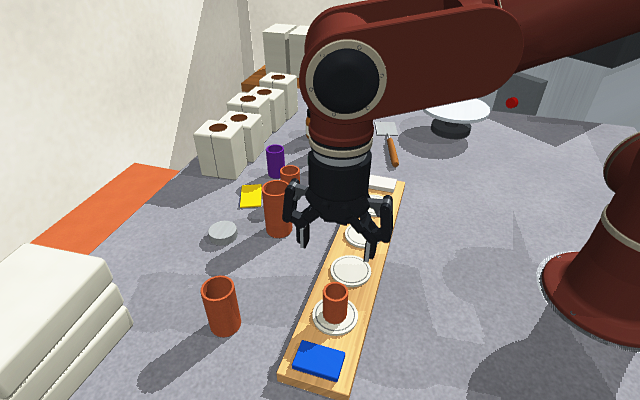

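View pics/p4.png

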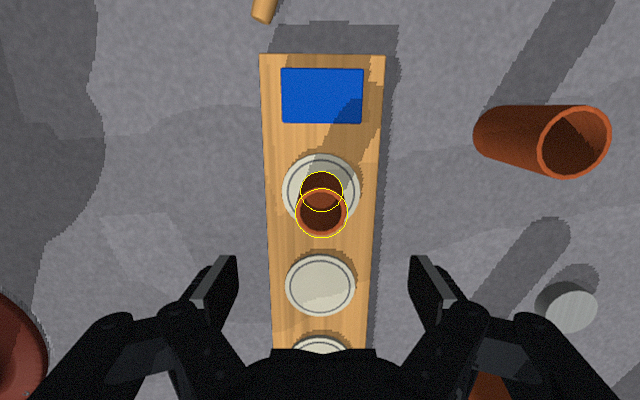

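```bash
python3 -m inch '[[[0.6,0,-1],[0,0,0],0],[[0.6,0,-1],[0,0,0],0],[[0.6,0,-1],[0,0,0],0],[[0.6,0,-1],[0,0,0],0],[[0.6,0,-1],[0,0,0],0],[[0.6,0,-1],[0,0,0],0],[[0.6,0,-1],[0,0,0],0],[[0.6,0,-1],[0,0,0],0],[[0.6,0,-1],[0,0,0],0],[[0.6,0,-1],[0,0,0],0]]'
python3 -m inch '[[[0.6,0,-1],[0,0,0],0],[[0.6,0,-1],[0,0,0],0],[[0.6,0,-1],[0,0,0],0],[[0,0,0],[0,0,0],0],[[0,0,0],[0,0,0],0]]'
python3 - <<'E'
from look import *
cal,im=look('wrist','p5w')
for x,y,h,d in((653,-118,78,46),(636,3,114,58)):
  for z in(0,h):
    q=P(cal,cyl(x,y,d,0,z))[48:]; cv2.polylines(im,[np.round(q*16).astype(np.int32)],True,(0,255,255),1,shift=4)
cv2.imwrite('pics/p5.png',im)
E
```

```text
time: 9.2
tcp_pos: [606.1, -43.0, 226.6]
tool_rot: [[1.0, -0.003, -0.0], [0.0, 0.001, 1.0], [-0.003, -1.0, 0.001]]
force: [0.4, 0.9, -0.3]
opening: 85.4
time: 9.7
tcp_pos: [650.8, -117.1, 226.8]
tool_rot: [[1.0, -0.003, 0.001], [-0.001, 0.001, 1.0], [-0.003, -1.0, 0.001]]
force: [0.4, 0.1, -1.0]
opening: 85.4
```

View pics/p5.png

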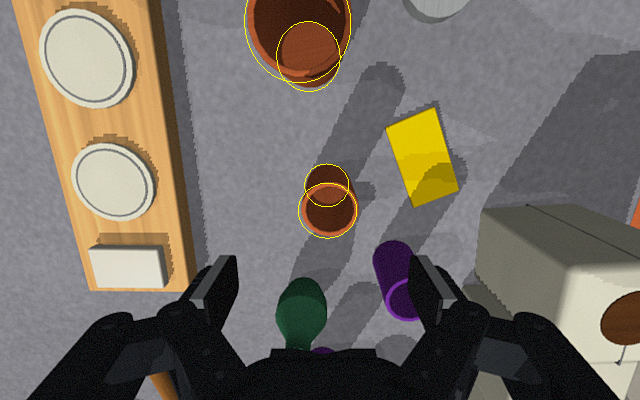

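Run:
```python
from look import *
cal=bot.calibration('wrist')
print(ray(cal,(407,300),78),ray(cal,(394,262),0),ray(cal,(329,209.5),78))
print(ray(cal,(480,200),85))
```

```text
[ 723.22810736 -200.27653082   78.        ] [ 730.08181533 -207.3879671     0.        ] [ 654.50868293 -116.26483423   78.        ]
[ 768.10004289 -106.09776036   85.        ]
```

```bash
python3 -m inch '[[[0.12,0.9,0],[0,0,0],0],[[0,1,0],[0,0,0],0],[[0,1,0],[0,0,0],0],[[0,0.8,0],[0,0,0],0],[[0,0.6,0],[0,0,0],0],[[0,0.4,0],[0,0,0],0],[[0,0.2,0],[0,0,0],0],[[0,0,0],[0,0,0],0],[[0,0,0],[0,0,0],0]]'
python3 -m inch '[[[0,0,0],[0,0,0],1],[[0,0,0],[0,0,0],1],[[0,0,0],[0,0,0],1],[[0,0,0],[0,0,0],1],[[0,0,0],[0,0,0],1],[[0,0,0],[0,0,0],1]]' 30
```

```text
time: 10.65
tcp_pos: [655.2, -117.1, 107.5]
tool_rot: [[1.0, 0.002, -0.0], [0.0, -0.0, 1.0], [0.002, -1.0, -0.0]]
force: [0.5, -0.3, 0.4]
opening: 85.5
time: 11.25
tcp_pos: [655.0, -117.1, 107.2]
tool_rot: [[1.0, 0.001, -0.0], [0.0, -0.0, 1.0], [0.001, -1.0, -0.0]]
force: [-0.2, -0.6, 4.1]
opening: 44.7
```

```bash
python3 -m inch '[[[0,-0.5,0],[0,0,0],1],[[0,-1,0],[0,0,0],1],[[-0.5,-0.9,0],[0,0,0],1],[[-1,0,0],[0,0,0],1],[[-1,0,0],[0,0,0],1],[[-1,0,0],[0,0,0],1],[[-1,0,0.4],[0,0,0],1],[[-1,0,0.8],[0,0,0],1],[[-0.7,0,1],[0,0,0],1],[[-0.5,0,1],[0,0,0],1]]'
python3 -m inch '[[[-0.4,0,1],[0,0,0],1],[[-0.3,0,1],[0,0,0],1],[[-0.3,0,1],[0,0,0],1],[[-0.28,0,1],[0,0,0],1],[[0,0,0.9],[0,0,0],1],[[0,0,0.5],[0,0,0],1],[[0,0,0.2],[0,0,0],1],[[0,0,0],[0,0,0],1],[[0,0,0],[0,0,0],1]]'
```

```text
time: 12.25
tcp_pos: [485.5, -36.4, 166.3]
tool_rot: [[1.0, -0.001, 0.001], [-0.001, 0.0, 1.0], [-0.001, -1.0, 0.0]]
force: [0.8, -0.5, -0.4]
opening: 44.6
time: 13.15
tcp_pos: [455.1, 102.4, 166.4]
tool_rot: [[1.0, -0.0, 0.0], [-0.0, -0.0, 1.0], [-0.0, -1.0, -0.0]]
force: [-0.1, -0.4, -0.5]
opening: 44.8
```

```bash
python3 -m inch '[[[0.02,0.4,0.02],[0,0,0],1],[[0,0.3,0],[0,0,0],1],[[0,0.2,0],[0,0,0],1],[[0,0.1,0],[0,0,0],1],[[0,0.04,0],[0,0,0],1],[[0,0,0],[0,0,0],1],[[0,0,0],[0,0,0],1]]'
python3 -m inch '[[[0,0.04,0],[0,0,0],1],[[0,0,0],[0,0,0],1]]' | grep -v rot
python3 - <<'E'
from look import *
cal,im=look('wrist','p6w')
for x,y,h,d in((455.5,103,78,46),(456.4,208,60,40)):
  for z in(0,h):
    q=P(cal,cyl(x,y,d,0,z+30))[48:]; cv2.polylines(im,[np.round(q*16).astype(np.int32)],True,(0,255,255),1,shift=4)
cv2.imwrite('pics/p6.png',im)
look('side','p6s')
E
```

```text
time: 13.85
tcp_pos: [455.7, 103.5, 140.7]
tool_rot: [[1.0, 0.001, -0.0], [0.0, 0.0, 1.0], [0.001, -1.0, 0.0]]
force: [0.2, 0.3, -0.6]
opening: 44.9
time: 14.05
tcp_pos: [455.5, 103.5, 139.5]
force: [-0.0, -0.5, -1.0]
opening: 44.8
```

View pics/p6.png

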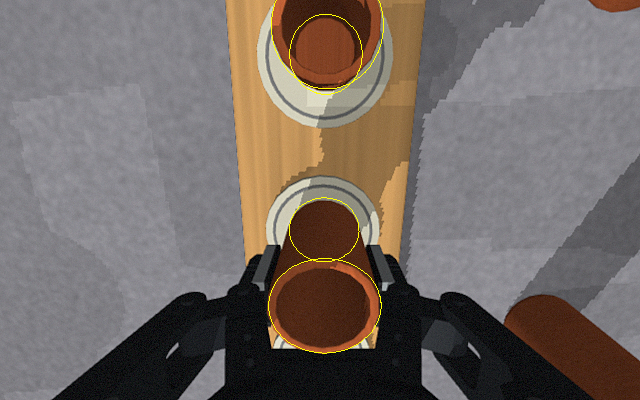

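View pics/p6s_raw.png

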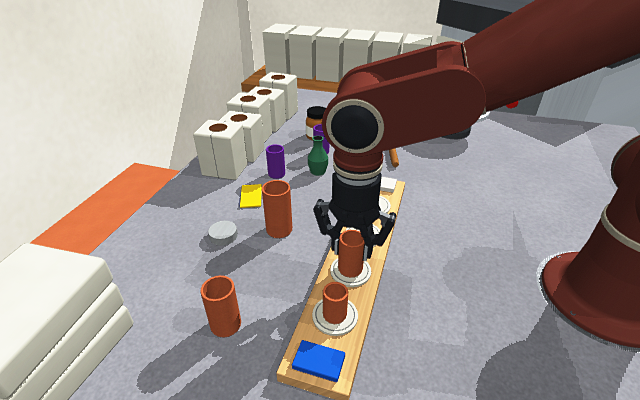

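Held upright over disc c and aligned with it (overlay on the rim at (325,305)). I'll go on lowering.

```bash
for i in 1; do python3 -m inch '[[[0,0.04,0],[0,0,0],1],[[0,0,0],[0,0,0],1]]'|grep -v rot; python3 -m inch '[[[0,0.04,0],[0,0,0],1],[[0,0,0],[0,0,0],1]]'|grep -v rot; python3 -m inch '[[[0,0.03,0],[0,0,0],1],[[0,0,0],[0,0,0],1]]'|grep -v rot; done
```

```text
time: 14.35
tcp_pos: [455.4, 103.4, 138.3]
force: [-0.2, -0.1, -1.1]
opening: 44.6
time: 14.55
tcp_pos: [455.4, 103.4, 137.3]
force: [-0.0, 0.4, 0.3]
opening: 44.5
time: 14.75
tcp_pos: [455.5, 103.4, 137.1]
force: [-1.9, -0.4, 3.9]
opening: 44.6
```

```bash
python3 -m inch '[[[0,0,0],[0,0,0],0.35],[[0,0,0],[0,0,0],0.2],[[0,0,0],[0,0,0],0],[[0,0,0],[0,0,0],0],[[0,-0.4,0],[0,0,0],0],[[0,-1,0],[0,0,0],0],[[0,-1,0],[0,0,0],0],[[0,-1,0],[0,0,0],0],[[0,-1,0],[0,0,0],0],[[0.5,0,-0.2],[0,0,0],0]]'
python3 -m inch '[[[0.9,0,-0.5],[0,0,0],0],[[0.9,0,-0.5],[0,0,0],0],[[0.9,0,-0.5],[0,0,0],0],[[0.9,0,-0.5],[0,0,0],0],[[0.9,0,-0.5],[0,0,0],0],[[0.9,0,-0.5],[0,0,0],0],[[0.9,0,-0.5],[0,0,0],0],[[0.4,0,-0.3],[0,0,0],0],[[0,0,0],[0,0,0],0],[[0,0,0],[0,0,0],0]]'
python3 - <<'E'
from look import *
cal,im=look('wrist','p7w')
for x,y,h,d,z0 in((636,3,114,58,0),(455.5,103,78,46,30)):
  for z in(0,h):
    q=P(cal,cyl(x,y,d,0,z+z0))[48:]; cv2.polylines(im,[np.round(q*16).astype(np.int32)],True,(0,255,255),1,shift=4)
cv2.imwrite('pics/p7.png',im)
look('side','p7s')
E
```

```text
time: 15.75
tcp_pos: [469.5, 98.9, 252.1]
tool_rot: [[1.0, 0.009, -0.001], [0.001, 0.001, 1.0], [0.009, -1.0, 0.001]]
force: [-0.3, 0.5, 0.4]
opening: 85.5
time: 16.75
tcp_pos: [635.0, 3.8, 246.7]
tool_rot: [[1.0, -0.001, -0.0], [0.0, 0.0, 1.0], [-0.001, -1.0, 0.0]]
force: [-0.2, -0.2, -0.3]
opening: 85.3
```

View pics/p7.png

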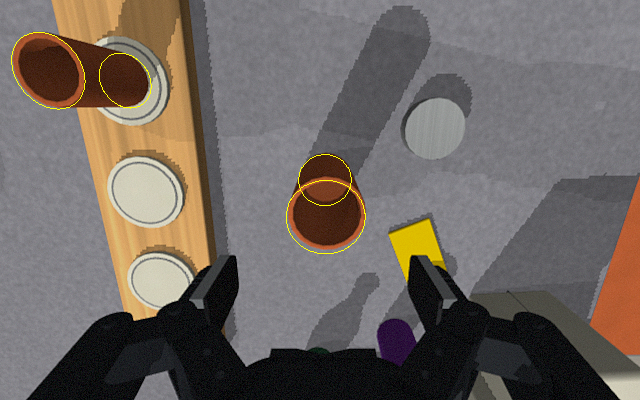

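View pics/p7s_raw.png

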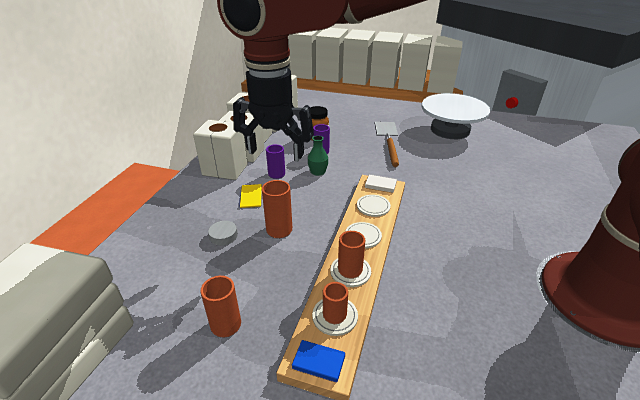

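```bash
python3 -m inch '[[[0.05,0.9,-0.03],[0,0,0],0],[[0,1,0],[0,0,0],0],[[0,1,0],[0,0,0],0],[[0,0.8,0],[0,0,0],0],[[0,0.5,0],[0,0,0],0],[[0,0.3,0],[0,0,0],0],[[0,0.15,0],[0,0,0],0],[[0,0,0],[0,0,0],0],[[0,0,0],[0,0,0],0]]'
python3 -m inch '[[[0,0,0],[0,0,0],1],[[0,0,0],[0,0,0],1],[[0,0,0],[0,0,0],1],[[0,0,0],[0,0,0],1],[[0,0,0],[0,0,0],1],[[0,0,0],[0,0,0],1]]' 30
```

```text
time: 17.75
tcp_pos: [637.4, 2.7, 131.6]
tool_rot: [[1.0, 0.002, -0.0], [0.0, -0.0, 1.0], [0.002, -1.0, -0.0]]
force: [0.2, 0.5, 0.6]
opening: 85.4
time: 18.35
tcp_pos: [637.7, 2.6, 131.7]
tool_rot: [[1.0, 0.003, -0.0], [0.0, -0.0, 1.0], [0.003, -1.0, -0.0]]
force: [0.8, -0.2, 5.3]
opening: 57.7
```

```bash
python3 -m inch '[[[0,-0.5,0],[0,0,0],1],[[0,-1,0],[0,0,0],1],[[0,-1,0],[0,0,0],1],[[-0.5,-0.1,-0.4],[0,0,0],1],[[-0.9,0,-0.5],[0,0,0],1],[[-0.9,0,-0.5],[0,0,0],1],[[-0.9,0,-0.5],[0,0,0],1],[[-0.9,0,-0.5],[0,0,0],1],[[-0.9,0,-0.5],[0,0,0],1],[[-0.9,0,-0.5],[0,0,0],1]]'
python3 -m inch '[[[-0.9,0,-0.5],[0,0,0],1],[[-0.4,0,-0.3],[0,0,0],1],[[-0.18,0,-0.18],[0,0,0],1],[[0,0,0],[0,0,0],1],[[0,0,0],[0,0,0],1]]'
```

```text
time: 19.35
tcp_pos: [487.2, -82.2, 194.2]
tool_rot: [[1.0, -0.004, -0.001], [0.001, 0.001, 1.0], [-0.004, -1.0, 0.001]]
force: [-0.3, -0.1, -1.7]
opening: 57.6
time: 19.85
tcp_pos: [452.8, -106.7, 195.5]
tool_rot: [[1.0, 0.0, -0.0], [0.0, 0.0, 1.0], [0.0, -1.0, 0.0]]
force: [0.2, -1.1, -2.7]
opening: 57.8
```

Now lower to just above disc a (contact expected at a TCP z of about 161.7).

```bash
python3 -m inch '[[[0.02,0.4,0],[0,0,0],1],[[0,0.4,0],[0,0,0],1],[[0,0.25,0],[0,0,0],1],[[0,0.1,0],[0,0,0],1],[[0,0.04,0],[0,0,0],1],[[0,0,0],[0,0,0],1],[[0,0,0],[0,0,0],1]]'
python3 - <<'E'
from look import *
cal,im=look('wrist','p8w')
for x,y,h,d in((455.5,103,78,46),(453.3,-106.7,114,58)):
  for z in(0,h):
    q=P(cal,cyl(x,y,d,0,z+30))[48:]; cv2.polylines(im,[np.round(q*16).astype(np.int32)],True,(0,255,255),1,shift=4)
cv2.imwrite('pics/p8.png',im)
E
```

```text
time: 20.55
tcp_pos: [453.1, -106.9, 166.0]
tool_rot: [[1.0, 0.001, -0.0], [0.0, -0.0, 1.0], [0.001, -1.0, -0.0]]
force: [-0.1, 0.3, -2.6]
opening: 57.5
```

View pics/p8.png

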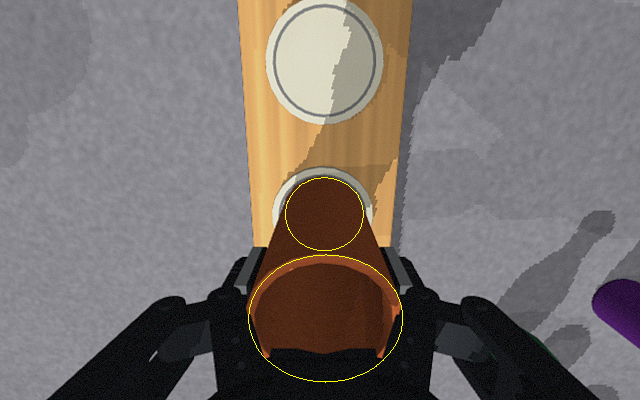

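Aligned over disc a (rim near (325,318), base near (325,213)).

```bash
for i in 1; do python3 -m inch '[[[0,0.06,0],[0,0,0],1],[[0,0.04,0],[0,0,0],1],[[0,0,0],[0,0,0],1]]'|grep -v rot; python3 -m inch '[[[0,0.04,0],[0,0,0],1],[[0,0,0],[0,0,0],1]]'|grep -v rot; python3 -m inch '[[[0,0.04,0],[0,0,0],1],[[0,0,0],[0,0,0],1]]'|grep -v rot; done
```

```text
time: 20.9
tcp_pos: [452.7, -106.8, 163.0]
force: [-0.0, 0.8, -2.5]
opening: 57.7
time: 21.1
tcp_pos: [452.7, -106.8, 162.0]
force: [0.6, 0.6, -1.9]
opening: 57.7
time: 21.3
tcp_pos: [453.0, -106.8, 161.8]
force: [-2.8, 1.0, 3.9]
opening: 57.9
```

```bash
python3 -m inch '[[[0,0,0],[0,0,0],0.2],[[0,0,0],[0,0,0],0.1],[[0,0,0],[0,0,0],0],[[0,0,0],[0,0,0],0],[[0,-0.3,0],[0,0,0],0],[[0,-1,0],[0,0,0],0],[[0,-1,0],[0,0,0],0],[[0,-1,0],[0,0,0],0],[[0,-0.5,0],[0,0,0],0],[[0,0,0],[0,0,0],0]]'
python3 - <<'E'
from look import *
cal,im=look('wrist','p9w')
E
```

```text
time: 22.3
tcp_pos: [453.8, -107.2, 258.7]
tool_rot: [[1.0, 0.004, -0.0], [0.0, -0.002, 1.0], [0.004, -1.0, -0.002]]
force: [0.3, -0.4, 0.5]
opening: 85.2
```

View pics/p9w_raw.png

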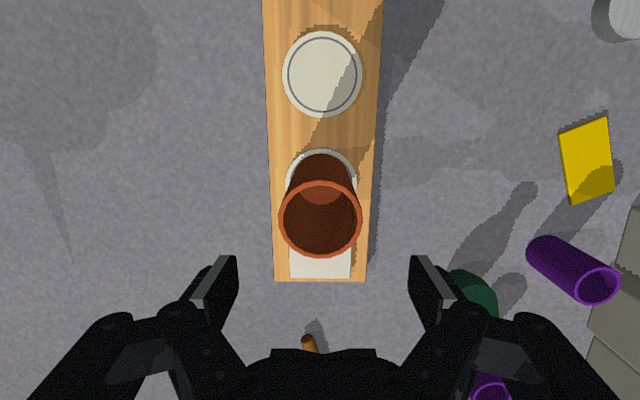

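```bash
python3 -m inch '[[[0.47,0,0.98],[0,0,0],0],[[0.47,0,0.98],[0,0,0],0],[[0.47,0,0.98],[0,0,0],0],[[0.47,0,0.98],[0,0,0],0],[[0.47,0,0.98],[0,0,0],0],[[0.47,0,0.98],[0,0,0],0],[[0.47,0,0.98],[0,0,0],0],[[0.47,0,0.98],[0,0,0],0],[[0.47,0,0.98],[0,0,0],0],[[0.47,0,0.98],[0,0,0],0]]'
python3 -m inch '[[[0.47,0,0.98],[0,0,0],0],[[0.47,0,0.98],[0,0,0],0],[[0.47,0,0.98],[0,0,0],0],[[0.47,0,0.98],[0,0,0],0],[[0.47,0,0.98],[0,0,0],0],[[0,0,0],[0,0,0],0],[[0,0,0],[0,0,0],0]]'
python3 - <<'E'
from look import *
cal,im=look('wrist','p10w')
for x,y,h,d,z0 in((631,260,96,52,0),):
  for z in(0,h):
    q=P(cal,cyl(x,y,d,0,z+z0))[48:]; cv2.polylines(im,[np.round(q*16).astype(np.int32)],True,(0,255,255),1,shift=4)
cv2.imwrite('pics/p10.png',im)
E
```

```text
time: 23.35
tcp_pos: [569.7, 139.2, 253.5]
tool_rot: [[1.0, -0.004, -0.0], [0.0, -0.0, 1.0], [-0.004, -1.0, -0.0]]
force: [0.4, -0.1, 0.1]
opening: 85.0
time: 24.05
tcp_pos: [628.2, 260.7, 253.7]
tool_rot: [[1.0, -0.004, -0.001], [0.001, -0.001, 1.0], [-0.004, -1.0, -0.001]]
force: [-0.5, -0.0, -0.2]
opening: 85.5
```

View pics/p10.png

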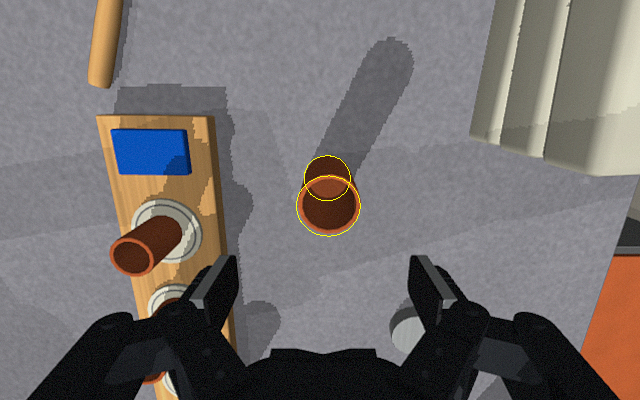

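```bash
python3 -m inch '[[[0.11,0.9,-0.02],[0,0,0],0],[[0,1,0],[0,0,0],0],[[0,1,0],[0,0,0],0],[[0,1,0],[0,0,0],0],[[0,0.7,0],[0,0,0],0],[[0,0.5,0],[0,0,0],0],[[0,0.3,0],[0,0,0],0],[[0,0,0],[0,0,0],0],[[0,0,0],[0,0,0],0]]'
python3 -m inch '[[[0,0,0],[0,0,0],1],[[0,0,0],[0,0,0],1],[[0,0,0],[0,0,0],1],[[0,0,0],[0,0,0],1],[[0,0,0],[0,0,0],1],[[0,0,0],[0,0,0],1]]' 30
```

```text
time: 25.0
tcp_pos: [632.3, 260.4, 122.2]
tool_rot: [[1.0, 0.002, -0.0], [0.0, 0.0, 1.0], [0.002, -1.0, 0.0]]
force: [-0.0, 0.4, -0.7]
opening: 85.4
time: 25.6
tcp_pos: [632.4, 260.4, 122.4]
tool_rot: [[1.0, 0.002, -0.0], [0.0, 0.001, 1.0], [0.002, -1.0, 0.001]]
force: [0.1, 0.3, 5.2]
opening: 51.5
```

```bash
python3 -m inch '[[[0,-0.5,0],[0,0,0],1],[[0,-1,0],[0,0,0],1],[[0,-1,0],[0,0,0],1],[[0,-1,0],[0,0,0],1],[[0,-1,0],[0,0,0],1],[[0,-1,0],[0,0,0],1],[[-0.3,-0.2,-0.5],[0,0,0],1],[[-0.65,0,-0.95],[0,0,0],1],[[-0.65,0,-0.95],[0,0,0],1],[[-0.65,0,-0.95],[0,0,0],1]]'
python3 -m inch '[[[-0.65,0,-0.95],[0,0,0],1],[[-0.65,0,-0.95],[0,0,0],1],[[-0.65,0,-0.95],[0,0,0],1],[[-0.65,0,-0.95],[0,0,0],1],[[-0.65,0,-0.95],[0,0,0],1],[[-0.65,0,-0.95],[0,0,0],1],[[-0.65,0,-0.95],[0,0,0],1],[[-0.3,0,-0.5],[0,0,0],1],[[0,0,0],[0,0,0],1],[[0,0,0],[0,0,0],1]]'
```

```text
time: 26.6
tcp_pos: [573.4, 174.9, 261.4]
tool_rot: [[1.0, -0.004, -0.0], [0.0, -0.001, 1.0], [-0.004, -1.0, -0.001]]
force: [0.5, -0.2, -1.7]
opening: 51.5
time: 27.6
tcp_pos: [454.0, -2.2, 263.0]
tool_rot: [[1.0, -0.001, 0.0], [-0.0, 0.001, 1.0], [-0.001, -1.0, 0.001]]
force: [0.2, 0.4, -1.3]
opening: 51.2
```

```bash
python3 -m inch '[[[0,0.8,0],[0,0,0],1],[[0,0.9,0],[0,0,0],1],[[0,0.9,0],[0,0,0],1],[[0,0.8,0],[0,0,0],1],[[0,0.5,0],[0,0,0],1],[[0,0.25,0],[0,0,0],1],[[0,0,0],[0,0,0],1],[[0,0,0],[0,0,0],1]]'
python3 - <<'E'
from look import *
cal,im=look('wrist','p11w')
for x,y,h,d in((455.5,103,78,46),(454.2,-1.8,96,52)):
  for z in(0,h):
    q=P(cal,cyl(x,y,d,0,z+30))[48:]; cv2.polylines(im,[np.round(q*16).astype(np.int32)],True,(0,255,255),1,shift=4)
cv2.imwrite('pics/p11.png',im)
E
```

```text
time: 28.4
tcp_pos: [455.0, -2.2, 160.8]
tool_rot: [[1.0, 0.001, -0.001], [0.001, -0.0, 1.0], [0.001, -1.0, -0.0]]
force: [-0.3, -0.3, -0.9]
opening: 51.4
```

View pics/p11.png

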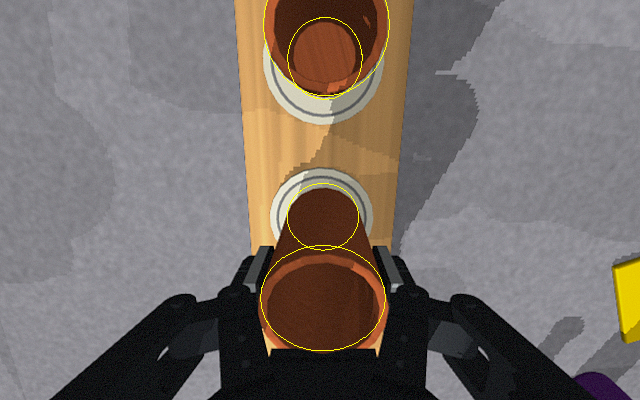

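```bash
for i in 1; do python3 -m inch '[[[0,0.15,0],[0,0,0],1],[[0,0.07,0],[0,0,0],1],[[0,0.03,0],[0,0,0],1],[[0,0,0],[0,0,0],1]]'|grep -v rot; python3 -m inch '[[[0,0.04,0],[0,0,0],1],[[0,0,0],[0,0,0],1]]'|grep -v rot; python3 -m inch '[[[0,0.03,0],[0,0,0],1],[[0,0,0],[0,0,0],1]]'|grep -v rot; done
```

```text
time: 28.85
tcp_pos: [454.2, -2.3, 153.6]
force: [-0.0, 0.8, -1.0]
opening: 50.8
time: 29.05
tcp_pos: [454.2, -2.3, 152.6]
force: [1.0, 0.6, -2.1]
opening: 51.3
time: 29.25
tcp_pos: [454.4, -2.3, 152.3]
force: [-2.0, 0.3, 2.1]
opening: 51.1
```

```bash
python3 -m inch '[[[0,0.02,0],[0,0,0],1],[[0,0,0],[0,0,0],1]]'|grep -v rot; python3 -m inch '[[[0,0,0],[0,0,0],0.28],[[0,0,0],[0,0,0],0.15],[[0,0,0],[0,0,0],0],[[0,0,0],[0,0,0],0],[[0,-0.3,0],[0,0,0],0],[[0,-1,0],[0,0,0],0],[[0,-1,0],[0,0,0],0],[[0,-1,0],[0,0,0],0],[[0,-1,0],[0,0,0],0],[[0,-1,0],[0,0,0],0]]'
python3 -m inch '[[[0,-1,0],[0,0,0],0],[[0.5,-0.5,0],[0,0,0],0],[[1,0,0],[0,0,0],0],[[1,0,0],[0,0,0],0],[[1,0,0],[0,0,0],0],[[1,0,0],[0,0,0],0],[[0.5,0,0],[0,0,0],0],[[0,0,0],[0,0,0],0]]'
python3 - <<'E'
from look import *
for n in('side','scene'):
  cal,im=look(n,'pf'+n)
  y0,y1,x0,x1,S=(110,390,180,430,2.1) if n=='side' else (60,260,230,550,2.5)
  cv2.imwrite('pics/pfc'+n+'.png',cv2.resize(im[y0:y1,x0:x1],None,fx=S,fy=S,interpolation=cv2.INTER_CUBIC))
  v=cv2.resize(im[y0:y1,x0:x1],None,fx=S,fy=S,interpolation=cv2.INTER_CUBIC)
  for i,h in enumerate((114,96,78,60)):
    for z in (0,h):
      q=(P(cal,cyl(453.4+i,-106.9+105*i,SZ[h],0,30+z))[48:]-[x0,y0]+.5)*S; cv2.polylines(v,[np.round(q*16).astype(np.int32)],True,(0,255,255),1,shift=4)
  cv2.imwrite('pics/pfo'+n+'.png',v)
E
```

```text
time: 29.45
tcp_pos: [454.5, -2.3, 152.3]
force: [-2.9, 0.1, 4.6]
opening: 51.4
time: 30.45
tcp_pos: [454.2, -2.3, 285.6]
tool_rot: [[1.0, 0.001, -0.0], [0.0, -0.0, 1.0], [0.001, -1.0, -0.0]]
force: [0.8, -0.7, -0.7]
opening: 85.4
time: 31.25
tcp_pos: [580.3, -2.3, 321.5]
tool_rot: [[1.0, -0.0, -0.0], [0.0, 0.0, 1.0], [-0.0, -1.0, 0.0]]
force: [-0.3, 0.4, 0.5]
opening: 85.2
```

View pics/pfoside.png

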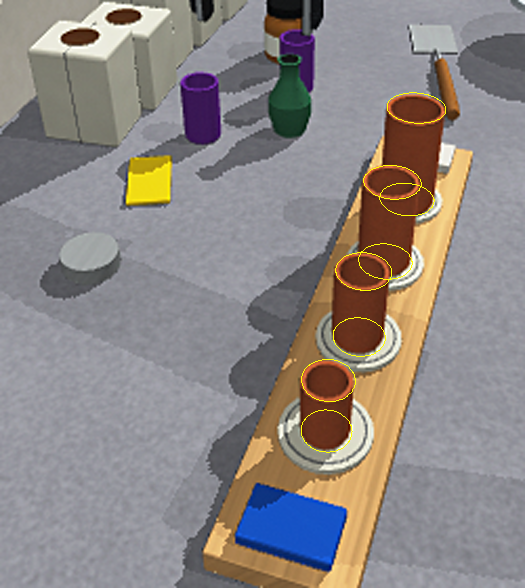

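View pics/pfoscene.png

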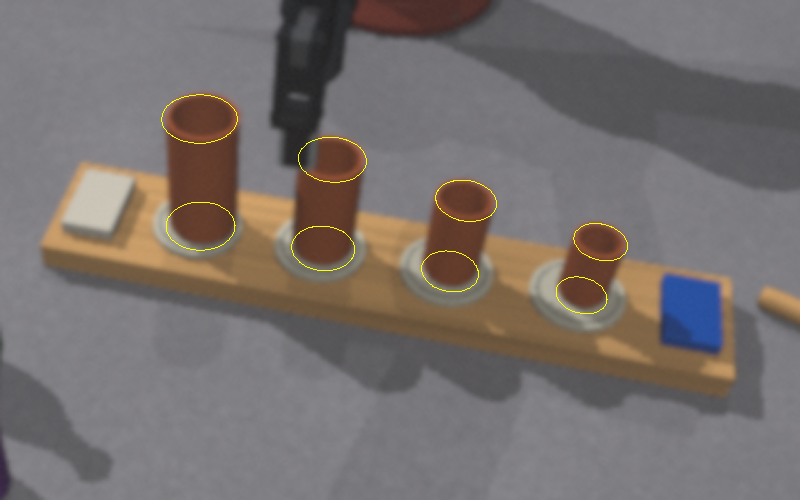

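Run:
```python
from look import *
for n in('scene','side'):
    im=cv2.imread(f'pics/pf{n}_raw.png'); cal=bot.calibration(n); m=redmask(im).astype(np.uint8)
    m=cv2.morphologyEx(m,cv2.MORPH_CLOSE,np.ones((3,3)))
    k,l,st,c=cv2.connectedComponentsWithStats(m)
    for i,h in enumerate((114,96,78,60)):
        g=np.array([453.4+i,-106.9+105*i]); u=np.round(P(cal,[[*g,30+h*.4]])[0]).astype(int)
        lab=l[u[1],u[0]]
        if lab and st[lab][4]<3000: r=fit(cal,l==lab,g,SZ[h],h,30); print(n,h,st[lab],r[0].round(1),round(r[1],3))
cal,im=look('wrist','pg')
v=im
for i,h in enumerate((114,96,78,60)):
    for d,z in ((SZ[h],30),(SZ[h],30+h),(76,30)):
      q=P(cal,cyl(453.4+i,-106.9+105*i,d,0,z))[48:]; cv2.polylines(v,[np.round(q*16).astype(np.int32)],True,(0,255,255),1,shift=4)
cv2.imwrite('pics/pg.png',v)
```

```text
scene 114 [ 297   98   28   59 1433] [ 444.9 -106.7] 0.854
scene 96 [348 115  27  50 999] [446.2  -4.8] 0.764
scene 78 [400 132  27  42 824] [448.7 102.1] 0.828
scene 60 [454 150  26  33 589] [450.4 208.1] 0.809
side 60 [323 282  25  42 931] [457.4 206.7] 0.929
```

View pics/pg.png

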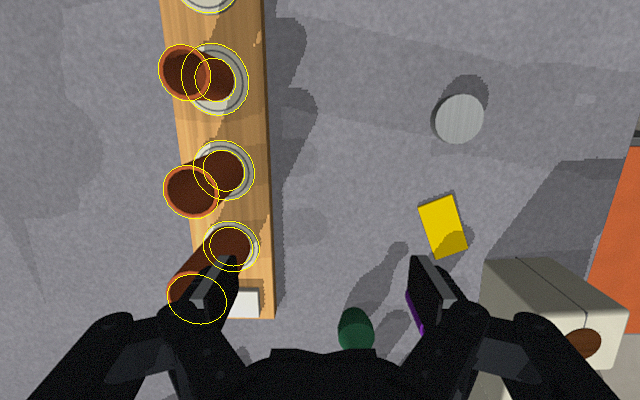

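Run:
```python
from station import bot
print(bot.observe()['time']); print(bot.finish_job())
```

```text
31.4
the job is handed in; nothing more can be done
None
```

The job is handed in at 31.4 s. All four beakers stand upright and released on their discs. Disc d, next to the blue tile, holds the 60 mm beaker, then c the 78, b the 96 and a the 114.

- **Setting down:** each was lowered in steps of about 1 mm until the wrist read first contact, at about 4 to 5 N. The arm then backed off clear of everything.
- **Centring:** in the last side and wrist pictures, and for the 60 mm beaker an earlier wrist picture, the expected outlines match the beakers to about 2–3 mm. The limit is 12 mm.
- **Green vase:** it was not approached and looks to be where it started.
- **One check disagreed:** the colour-mask fit in the blurry scene camera put the beakers 6 to 8 mm nearer the robot than the other two views. It was already off the same way on the table at the start, so I took it as a mask error and did not correct for it. The side-view mask fit could only check the 60 mm beaker, which came out within about 3 mm.

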